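Dock the soldering tray under its gravity catch

TASK

Pick up the soldering tray by its wooden grip, set it flat on the open front of the green hearth dock, then slide it gently in so that its own front edge lifts the yellow catch, and on against the spring buffer just far enough for the catch to drop behind it. Let go with the tray held between catch and buffer; do not shove hard, do not touch the dock or the catch with the robot, and leave the other things on the bench where they are.

Things in the scene. Friction and masses are not known exactly. Their poses are not given: they have to be found in the camera images.
- tray_grip (a point): Centre of the tray's upright wooden grip (13 mm thick along x, 40 wide, 40 high). Tray: steel plate 100 x 100 x 12 mm, 0.4-0.85 kg, white fire tile on its front half (top 32 mm up). This point is 55 mm above the tray's underside, 78 mm behind its front edge, on its centre line. Axes: x to the front edge, z up. Grasp from above, fingers closing along x; 22 mm free ahead of the grip.
- dock: Fixed steel dock, origin at bench height on its centre line; x = the way the tray goes in (front edge first), z up. Floor 6 mm thick, x -175 to 115 mm, 190 wide. Lips 2.5 mm above the tray's side edges (x 5 to 95 mm): it enters only by sliding on the floor. A grey frame carries catch and buffer. They are under 65 mm high, the catch 26 mm or more to the +y side: fingers on the grip pass beside it.
- dock_front (a point): Point on the dock's floor, on the centre line at dock x = -150 mm: set the tray down with its centre (28 mm ahead of the grip centre) about here. Axes as the dock's. From here the floor is open up to green guide walls that flare inward (117 to 104 mm apart) from dock x = -91 to -60 mm, then form a channel 104 mm wide, 23 mm high. Pressing the tray down adds friction.
- dock_seat (a point): Point on the dock's floor, on the centre line at dock x = 35 mm: middle of where the docked tray's centre can lie. The frame with catch and buffer is clamped up to 10 mm either way along x and its setting is NOT measured, so the docked tray lies up to 10 mm before or beyond this point: feel for it. Black spring buffer at the far end: 5 N at first touch, +0.8 N per mm, solid after 9 mm.
- catch (a joint): Angle (rad) of the yellow gravity catch: 0 = down, its tooth across the tray's way; ramp to the mouth, upright rear face, no spring. The tray's edge lifts it with about 2-5 N; it rides on the tray at about 0.18. The tray meets the buffer about 5 mm before its rear edge clears the tooth and the catch falls to 0 (push about 12 N with friction); go at most 2 mm on. Keep the push under 25 N.
- firebrick: Bystander: terracotta-coloured brick 110 x 60 x 50 mm, origin at the centre of its underside.
- dish: Bystander: small blue ceramic bowl, 80 mm across, 35 mm high, origin at the centre of its underside.
- hammer: Bystander: hammer lying on the bench.
- jar: Bystander: jar 56 mm across, 75 mm high, origin at the centre of its underside.
There are look-alikes about, which are no part of the job. What is shaped like the part that bears tray_grip but blue or orange is not meant.

How it is judged:
By the outcome, as a careful person would: the job done as asked, in the order asked, and still so for the second after the job is handed in, with the robot touching nothing.
It also fails if it takes over 67 s, if anything falls off the work surface, if the arm or the gripper's body presses on something with over 40 N, if the wrist force passes 120 N, or if a joint passes its speed limit or range.

ROBOT

A 6-joint arm with a two-finger parallel gripper is mounted at the origin on the work surface. World frame = base frame: x ahead of the robot, y to its left, z up, the work surface at z = 0. Lengths are in m, angles in rad, forces in N, time in s.
With the tool pointing down it reaches from about 0.35 to 0.975 m from the base axis. Payload 4.9 kg.
Tool frame: the origin (TCP) lies at the very end of the fingers, on their centre line; the grasp point (between the pads) lies 19 mm behind it; z points along the fingers, y is the line along which they close (so a half turn about z gives the same grasp; the last joint's range is limited). The gripper opens to 85 mm and grips with 20 to 120 N. Pads are 22 mm wide; open, the fingers measure 114 mm over their backs; the gripper's body (76 mm by 85 mm) begins 54 mm behind the grasp point. The pads swing forward as they close: fully open they stand 13 mm farther back than shut.
Start: joints at [-1.369, 0.053, 1.613, -0, 1.476, -0.119], TCP at [0.197, -0.593, 0.231] pointing down, gripper open.
Joint ranges: [-3.01, 3.01], [-1.01, 2.22], [0.06, 2.58], [-1.02, 4.17], [0.09, 2.62], [-3.14, 3.14]. Speed limits (rad/s): [2.57, 2.57, 3.14, 3.14, 3.14, 3.14].

INTERFACE

Orientations are given as a rotation vector (axis times angle).
In Python, from station import ctrl gives the robot as it stands. The module is installed in compiled form; this text tells all that it offers.
- The arm moves only by the tool jog_arm, never from a script. Its argument "steps" is a list of rows, each an object with "delta_rot": the turn, a rotation vector about the tool's x, y, z in degrees, a list of three; "linear": the shift along the tool's x, y, z in m, a list of three; "grip": the finger opening in m, from 0 to 0.0854. In form: [{"delta_rot": [rx, ry, rz], "linear": [x, y, z], "grip": grip}, ...]. A call has 1 to 10 rows; each row shifts and turns the commanded pose from where the row before left it, along the tool's axes as they then stand; what a row does not reach is not made up. A row lasts 1/10 s, in which the tool goes at most 50 mm and 8.59 degrees, less where a joint would pass 70% of its speed; a pose out of reach is approached as far as the arm can. A call with a gripper value outside its range is refused whole. The fingers move at their own pace and stop on an object; "newtons" is the grip in N (left out, the last holds). Time passes only in rows, so rows that do not move let the fingers close. It gives the time, the measured TCP pose, the force, the opening and the grip force at its end, in the units of the state.
- ctrl.get_obs(): the state, without advancing time (a new reading comes with each control period).
- ctrl.get_image(name): name is "scene" or "top" or "wrist"; returns (picture, depth): 420x560x3 uint8, red, green, blue; 420x560 float32, m along the optical axis (not along the pixel's ray), 0 where there is no reading.
- ctrl.camera_info(name): a dict with "camera_matrix" (3x3 intrinsics, pixels), "distortion" ([k1, k2, p1, p2, k3] as OpenCV has them; the pictures are not rectified), "R" (3x3) and "t" (3): a world point X has camera coordinates R X + t; the wrist camera has in their place "T_tool_cam" (4x4, takes a point from camera to tool coordinates, whose origin is the TCP and whose axes are the flange's). Camera axes: x right, y down, z forward; pixel columns grow to the right and rows downward; lengths in m; the calibration is good to about 2 mm. A picture is of the moment at which its call begins: read the wrist's pose just before it. camera_info takes no time and is no camera call.
- ctrl.finish_job(): hands the job in; it is judged then, once.
The state is a dict: "t": time; "q": joint angles; "dq": joint speeds; "effort": joint torques, N m; "tool_pos": TCP position; "tool_rot": TCP orientation; "contact_force": force on the tool from outside, world axes, zero at the start; "wrist_torque": the same for the moment, N m; "opening": finger opening in m; "grip_force": force on a finger pad.
Only numpy, scipy, OpenCV 4.12 (cv2) and the standard library are available. Lean on these libraries where they do the work, as an engineer would, in place of code of your own. Each camera call takes 0.05 s, during which the arm holds its last target. There are 200 camera calls.

## Working session

There is one attempt and no reset: what is moved stays moved. The work goes in short steps, Python scripts to look and compute and a tool call to move; the robot and the scene stay as the last step left them, time stands still between calls to the robot, and variables do not carry over. Pictures are saved under pics/ and viewed, at most 10 in all, crops included, and the job is handed in when it is done.

Besides the shell and the picture viewer there is one more tool, called after "Emit:" as name([rows], argument=value, ...), one row to a line, values as JSON. jog_arm: Moves the arm, as the interface text tells. Its arguments: {"type":"object","properties":{"steps":{"type":"array"},"newtons":{"type":"number"}},"required":["steps"]}

```bash
mkdir -p pics; cat > h.py <<'E'
import numpy as np, cv2
from station import ctrl
from scipy.spatial.transform import Rotation as Ro
def cam(n):
    i=ctrl.camera_info(n); K=np.array(i["camera_matrix"]);d=np.array(i["distortion"])
    if "R" in i and i["R"] is not None: return K,d,np.array(i["R"]),np.array(i["t"])
    o=ctrl.get_obs(); T=np.eye(4); T[:3,:3]=Ro.from_rotvec(o["tool_rot"]).as_matrix(); T[:3,3]=o["tool_pos"]
    W=np.linalg.inv(T@np.array(i["T_tool_cam"])); return K,d,W[:3,:3],W[:3,3]
def plane(c,px,z):
    K,d,R,t=c; p=cv2.undistortPoints(np.array(px,float).reshape(-1,1,2),K,d).reshape(-1,2)
    r=np.c_[p,np.ones(len(p))]@R; o=-R.T@t
    return o+r*((z-o[2])/r[:,2])[:,None]
def deproj(c,px,depth):
    K,d,R,t=c; p=cv2.undistortPoints(np.array(px,float).reshape(-1,1,2),K,d).reshape(-1,2)
    P=np.c_[p,np.ones(len(p))]*np.array(depth)[:,None]
    return (P-t)@R
def cloud(c,D,mask=None):
    v,u=np.nonzero((D>0)&(mask if mask is not None else True)); 
    return np.c_[u,v],deproj(c,np.c_[u,v],D[v,u])
def snap(n,f):
    c=cam(n); I,D=ctrl.get_image(n); cv2.imwrite(f"pics/{f}.png",I[:,:,::-1]); np.savez(f"{f}.npz",I=I,D=D,K=c[0],d=c[1],R=c[2],t=c[3]); return c,I,D
def load(f):
    z=np.load(f"{f}.npz"); return (z["K"],z["d"],z["R"],z["t"]),z["I"],z["D"]
E
python3 - <<'E'
from h import *
for n in("top","scene"):
    c,I,D=snap(n,n+"0"); print(n,-c[2].T@c[3],c[0][0,0],(D>0).mean())
print({k:np.round(v,3) for k,v in ctrl.get_obs().items()}); print(ctrl.camera_info("wrist")["T_tool_cam"])
E
```

```text
top [ 0.46024211 -0.01207757  1.0405602 ] 393.88221909499146 0.9962372448979592
scene [ 1.37775596 -0.2266301   0.71430872] 384.85042757634534 0.9958248299319727
{'t': np.float64(0.1), 'q': array([-1.369,  0.053,  1.614,  0.   ,  1.476, -0.119]), 'dq': array([ 0.   , -0.002, -0.002,  0.001, -0.001,  0.   ]), 'effort': array([ 1.0000e-03, -3.9491e+01, -3.7136e+01, -0.0000e+00,  4.0000e-03,
        0.0000e+00]), 'tool_pos': array([ 0.197, -0.593,  0.23 ]), 'tool_rot': array([-3.099, -0.502,  0.   ]), 'contact_force': array([-0.287, -0.015,  0.87 ]), 'wrist_torque': array([-0.03 , -0.001,  0.052]), 'grip_force': np.float64(0.0), 'opening': np.float64(0.085)}
[[-3.07858643e-04 -9.45979595e-01 -3.24226019e-01  8.39013876e-02]
 [ 9.99999488e-01 -6.03620158e-04  8.11637101e-04  1.62688726e-05]
 [-9.63501497e-04 -3.24225603e-01  9.45979297e-01 -1.42469073e-01]
 [ 0.00000000e+00  0.00000000e+00  0.00000000e+00  1.00000000e+00]]
```

View pics/top0.png

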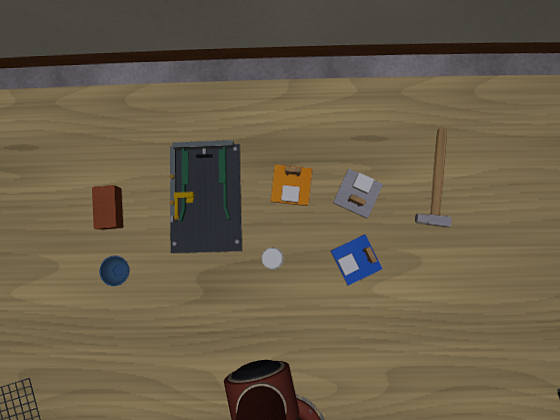

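View pics/scene0.png

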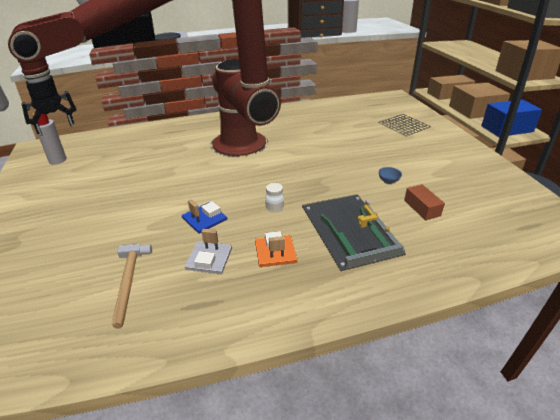

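Top view: there are three candidate trays. The grey one has its grip at (356,200) and tile at (364,183), the orange one's grip is at (293,170), and the blue one's is at (371,255). Grey steel with a wooden grip matches the description. The dock is at (205,198), with its mouth toward the robot (row 250) and the yellow catch at (182,203). The jar is at (272,258).

```bash
python3 - <<'E'
from h import *
c,I,D=load("top0"); hsv=cv2.cvtColor(I,cv2.COLOR_RGB2HSV)
for n,p,z in [("grip",(356,200),.07),("tile",(364,183),.032),("jar",(272,258),.075),("dockc",(205,198),.006)]:
    print(n,plane(c,[p],z).round(3), deproj(c,[p],[D[p[1],p[0]]]).round(3))
# dock floor corners: dark region
uv,P=cloud(c,D)
z=np.zeros(D.shape);z[uv[:,1],uv[:,0]]=P[:,2]
print("bench z",np.median(z[150:250,480:550]))
v=hsv[:,:,2]
m=(v<75)&(hsv[:,:,1]<90); m[:, :150]=0; m[:,260:]=0; m[:130]=0; m[265:]=0
cn=max(cv2.findContours(m.astype(np.uint8),0,1)[0],key=cv2.contourArea)
box=cv2.boxPoints(cv2.minAreaRect(cn)); B=plane(c,box,.006); print("dockbox",box.round(1),B.round(4)[:,:2],[np.linalg.norm(B[i]-B[i-1]).round(3) for i in range(4)])
# green walls
g=(hsv[:,:,0]>50)&(hsv[:,:,0]<85)&(hsv[:,:,1]>90)&(v>30)
for q in cv2.findContours(g.astype(np.uint8),0,1)[0]:
    if cv2.contourArea(q)>40: print("green",cv2.boundingRect(q),plane(c,cv2.boxPoints(cv2.minAreaRect(q)),.023).round(3)[:,:2].tolist())
# grey tray
m=(hsv[:,:,1]<70)&(v>90); m[:,:325]=0;m[:,390:]=0;m[:160]=0;m[230:]=0
cn=max(cv2.findContours(m.astype(np.uint8),0,1)[0],key=cv2.contourArea)
box=cv2.boxPoints(cv2.minAreaRect(cn)); B=plane(c,box,.012); print("tray",B.round(4)[:,:2],B.mean(0),[np.linalg.norm(B[i]-B[i-1]).round(3) for i in range(4)])
b=cv2.resize(I[125:285,150:400],None,fx=3.2,fy=3.2,interpolation=cv2.INTER_CUBIC); cv2.imwrite("pics/crop1.png",b[:,:,::-1])
E
```

```text
grip [[ 0.597 -0.192  0.07 ]] [[ 0.596 -0.191  0.078]]
tile [[ 0.647 -0.222  0.032]] [[ 0.647 -0.222  0.033]]
jar [[0.458 0.018 0.075]] [[0.458 0.018 0.077]]
dockc [[0.62  0.197 0.006]] [[0.62  0.197 0.004]]
bench z -0.0006354658975034487
dockbox [[167.9 145.5]
 [239.1 143.8]
 [241.5 251. ]
 [170.3 252.6]] [[0.7666 0.2988]
 [0.766  0.1044]
 [0.4775 0.1   ]
 [0.4762 0.2888]] [np.float64(0.291), np.float64(0.194), np.float64(0.288), np.float64(0.189)]
green (182, 148, 7, 43) [[0.64, 0.254], [0.754, 0.255], [0.753, 0.239], [0.64, 0.238]]
green (219, 147, 11, 73) [[0.753, 0.161], [0.754, 0.14], [0.561, 0.13], [0.56, 0.151]]
tray [[ 0.6014 -0.1404]
 [ 0.6953 -0.186 ]
 [ 0.6501 -0.2779]
 [ 0.5571 -0.2317]] [ 0.62598056 -0.20898623  0.012     ] [np.float64(0.101), np.float64(0.104), np.float64(0.102), np.float64(0.104)]
```

View pics/crop1.png

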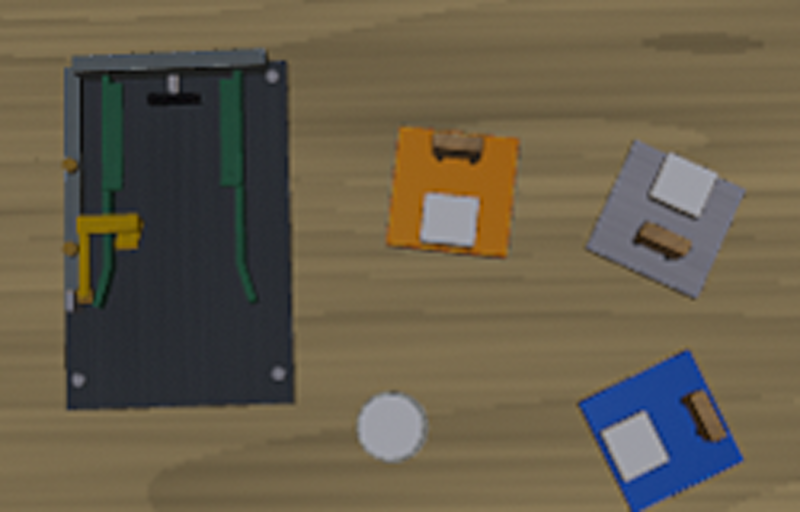

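The close crop shows grey steel, a white tile at crop (683,185) ahead of the grip at (663,240), so the grey tray is the right one. Its yaw is about -26°, its sides measure 101–104 mm, and the grip is near (0.601,-0.197). Next I turn the tool and move above it.

Emit:
jog_arm([
  {"delta_rot": [0, 0, -7.6], "linear": [0, 0, 0], "grip": 0.06},
  {"delta_rot": [0, 0, -7.6], "linear": [0, 0, 0], "grip": 0.06},
  {"delta_rot": [0, 0, -7.6], "linear": [0, 0, 0], "grip": 0.06},
  {"delta_rot": [0, 0, -7.6], "linear": [0, 0, 0], "grip": 0.06},
  {"delta_rot": [0, 0, -7.6], "linear": [0, 0, 0], "grip": 0.06},
  {"delta_rot": [0, 0, -7.6], "linear": [0, 0, 0], "grip": 0.06},
  {"delta_rot": [0, 0, 0], "linear": [0.044, 0.016, 0], "grip": 0.06},
  {"delta_rot": [0, 0, 0], "linear": [0.044, 0.016, 0], "grip": 0.06},
  {"delta_rot": [0, 0, 0], "linear": [0.044, 0.016, 0], "grip": 0.06},
  {"delta_rot": [0, 0, 0], "linear": [0.044, 0.016, 0], "grip": 0.06},
], newtons=60)

```text
t: 1.1
tool_pos: [0.3326, -0.4614, 0.2307]
tool_rot: [-2.664, -1.663, -0.0]
contact_force: [0.3, -0.4, -1.4]
opening: 0.0605
grip_force: 0.0
```

Emit:
jog_arm([
  {"delta_rot": [0, 0, 0], "linear": [0.044, 0.016, 0.005], "grip": 0.06},
  {"delta_rot": [0, 0, 0], "linear": [0.044, 0.016, 0.005], "grip": 0.06},
  {"delta_rot": [0, 0, 0], "linear": [0.044, 0.016, 0.005], "grip": 0.06},
  {"delta_rot": [0, 0, 0], "linear": [0.044, 0.016, 0.005], "grip": 0.06},
  {"delta_rot": [0, 0, 0], "linear": [0.044, 0.016, 0.005], "grip": 0.06},
  {"delta_rot": [0, 0, 0], "linear": [0.044, 0.016, 0.005], "grip": 0.06},
  {"delta_rot": [0, 0, 0], "linear": [0.044, 0.016, 0.005], "grip": 0.06},
  {"delta_rot": [0, 0, 0], "linear": [0.044, 0.014, 0.005], "grip": 0.06},
  {"delta_rot": [0, 0, 0], "linear": [0, 0, 0], "grip": 0.06},
  {"delta_rot": [0, 0, 0], "linear": [0, 0, 0], "grip": 0.06},
])

```text
t: 2.1
tool_pos: [0.5995, -0.2009, 0.1903]
tool_rot: [-2.662, -1.667, 0.002]
contact_force: [-0.2, -0.2, -0.9]
opening: 0.0601
grip_force: 0.0
```

```bash
python3 - <<'E'
from h import *
o=ctrl.get_obs(); print(o["tool_pos"].round(4),Ro.from_rotvec(o["tool_rot"]).as_matrix().round(3).tolist(),o["t"])
c,I,D=snap("wrist","w1")
E
```

```text
[ 0.5995 -0.2009  0.1903] [[0.437, 0.9, -0.002], [0.9, -0.437, 0.0], [-0.0, -0.002, -1.0]] 2.1
```

View pics/w1.png

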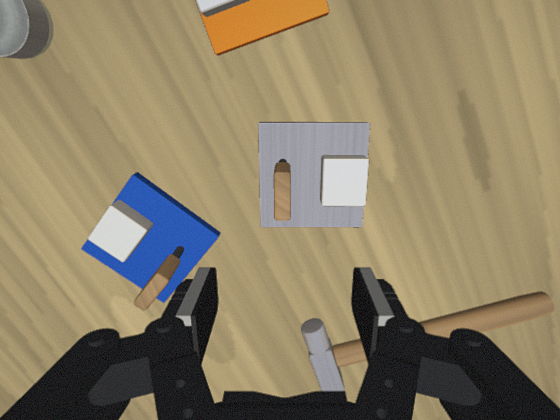

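The wrist view shows the grey tray at (314,175), with its grip at (282,190) left of the white tile at (344,181), square to the fingers. The blue tray is clear of the fingers' path at (150,240).

```bash
python3 - <<'E'
from h import *
c,I,D=load("w1"); hsv=cv2.cvtColor(I,cv2.COLOR_RGB2HSV)
o=ctrl.get_obs(); R=Ro.from_rotvec(o["tool_rot"]).as_matrix(); tp=o["tool_pos"]
uv,P=cloud(c,D)
s=(uv[:,0]>262)&(uv[:,0]<315)&(uv[:,1]>140)&(uv[:,1]<225)
g=P[s&(P[:,2]>.068)&(P[:,2]<.085)]; L=(g-tp)@R
print("grip top n",len(g),"z",np.median(g[:,2]),"ctr tool",(L.max(0)+L.min(0))/2,"ext",np.ptp(L,axis=0))
m=(uv[:,0]>325)&(uv[:,0]<368)&(uv[:,1]>155)&(uv[:,1]<207)&(P[:,2]>.028)&(P[:,2]<.04); t=(P[m]-tp)@R
print("tile z",np.median(P[m][:,2]),(t.max(0)+t.min(0))/2,np.ptp(t,axis=0))
m=(hsv[:,:,1]<60)&(hsv[:,:,2]>100); m=m.astype(np.uint8); m[:,:240]=0;m[:,390:]=0;m[:105]=0;m[245:]=0
cn=max(cv2.findContours(m,0,1)[0],key=cv2.contourArea); B=plane(c,cv2.boxPoints(cv2.minAreaRect(cn)),.012); b=(B-tp)@R; print("tray",b.round(4)[:,:2],b.mean(0))
E
```

```text
grip top n 844 z 0.07461793968641822 ctr tool [ 0.00494295 -0.00154688  0.11808638] ext [0.03936534 0.01257995 0.00887848]
tile z 0.03196148607085131 [0.0042915  0.05477326 0.15915526] [0.04447257 0.03745495 0.00564193]
tray [[ 0.0548 -0.0232]
 [ 0.055   0.0753]
 [-0.0454  0.0832]
 [-0.0456 -0.0255]] [0.0046978  0.02747963 0.17865447]
```

Emit:
jog_arm([
  {"delta_rot": [0, 0, 0], "linear": [0.005, -0.0015, 0.02], "grip": 0.045},
  {"delta_rot": [0, 0, 0], "linear": [0, 0, 0.035], "grip": 0.045},
  {"delta_rot": [0, 0, 0], "linear": [0, 0, 0.035], "grip": 0.045},
  {"delta_rot": [0, 0, 0], "linear": [0, 0, 0.03], "grip": 0.045},
  {"delta_rot": [0, 0, 0], "linear": [0, 0, 0.02], "grip": 0.045},
  {"delta_rot": [0, 0, 0], "linear": [0, 0, 0.012], "grip": 0.045},
  {"delta_rot": [0, 0, 0], "linear": [0, 0, 0], "grip": 0.045},
  {"delta_rot": [0, 0, 0], "linear": [0, 0, 0], "grip": 0.045},
])

```text
t: 2.95
tool_pos: [0.6006, -0.1978, 0.0404]
tool_rot: [2.664, 1.662, 0.001]
contact_force: [0.6, -0.2, 0.5]
opening: 0.045
grip_force: 0.0
```

Emit:
jog_arm([
  {"delta_rot": [0, 0, 0], "linear": [0, 0, 0], "grip": 0.02},
  {"delta_rot": [0, 0, 0], "linear": [0, 0, 0], "grip": 0.014},
  {"delta_rot": [0, 0, 0], "linear": [0, 0, 0], "grip": 0.005},
  {"delta_rot": [0, 0, 0], "linear": [0, 0, 0], "grip": 0.005},
  {"delta_rot": [0, 0, 0], "linear": [0, 0, 0], "grip": 0.005},
  {"delta_rot": [0, 0, 0], "linear": [0, 0, 0], "grip": 0.005},
  {"delta_rot": [0, 0, 0], "linear": [0, 0, 0], "grip": 0.005},
])

```text
t: 3.65
tool_pos: [0.6007, -0.197, 0.0411]
tool_rot: [2.664, 1.664, 0.0]
contact_force: [-1.9, 1.4, 5.4]
opening: 0.0125
grip_force: 60.4
```

Emit:
jog_arm([
  {"delta_rot": [0, 0, 0], "linear": [0, 0, 0], "grip": 0.005},
  {"delta_rot": [0, 0, 0], "linear": [0, 0, -0.005], "grip": 0.005},
  {"delta_rot": [0, 0, 0], "linear": [0, 0, -0.015], "grip": 0.005},
  {"delta_rot": [0, 0, 0], "linear": [0, 0, -0.03], "grip": 0.005},
  {"delta_rot": [0, 0, 0], "linear": [0, 0, -0.03], "grip": 0.005},
  {"delta_rot": [0, 0, 0], "linear": [0, 0, -0.03], "grip": 0.005},
  {"delta_rot": [0, 0, 0], "linear": [0, 0, -0.02], "grip": 0.005},
  {"delta_rot": [0, 0, 0], "linear": [0, 0, -0.01], "grip": 0.005},
  {"delta_rot": [0, 0, 0], "linear": [0, 0, 0], "grip": 0.005},
  {"delta_rot": [0, 0, 0], "linear": [0, 0, 0], "grip": 0.005},
], newtons=90)

```text
t: 4.65
tool_pos: [0.5993, -0.1963, 0.1775]
tool_rot: [-2.662, -1.663, 0.003]
contact_force: [-0.2, 0.2, -8.7]
opening: 0.012
grip_force: 88.4
```

```bash
python3 - <<'E'
from h import *
c,I,D=snap("wrist","w2"); o=ctrl.get_obs(); R=Ro.from_rotvec(o["tool_rot"]).as_matrix(); tp=o["tool_pos"]; print(tp.round(4),o["contact_force"],o["q"].round(2))
uv,P=cloud(c,D); L=(P-tp)@R
hsv=cv2.cvtColor(I,cv2.COLOR_RGB2HSV)
sat=hsv[uv[:,1],uv[:,0]]
pl=(L[:,2]>.015)&(L[:,2]<.04)&(abs(L[:,0])<.06)&(L[:,1]>-.03)&(L[:,1]<.09)&(sat[:,1]<60)&(sat[:,2]>100)
q=L[pl]; 
for lo,hi in((-.04,.0),(.0,.0145),(.0145,.06)):
    s=(q[:,2]>lo)&(q[:,2]<hi);print(lo,s.sum(),q[s].mean(0) if s.any() else 0)
A=np.c_[q[:,:2],np.ones(len(q))]; s=q[:,2]>.022
co=np.linalg.lstsq(A[s],q[s,2],rcond=None)[0]; print("plate slopes deg",np.degrees(co[:2]),co[2],q[s].min(0),q[s].max(0))
E
```

```text
[ 0.599  -0.1962  0.1768] [-0.02831131  0.11247508 -8.20168128] [-0.43  0.11  1.65  0.    1.39  0.02]
-0.04 0 0
0.0 0 0
0.0145 18179 [0.0214353  0.02654352 0.02841939]
plate slopes deg [0.51067688 0.00301132] 0.028455163836543965 [-0.05022342 -0.0213711   0.02204205] [0.04975426 0.07841647 0.03997363]
```

View pics/w2.png

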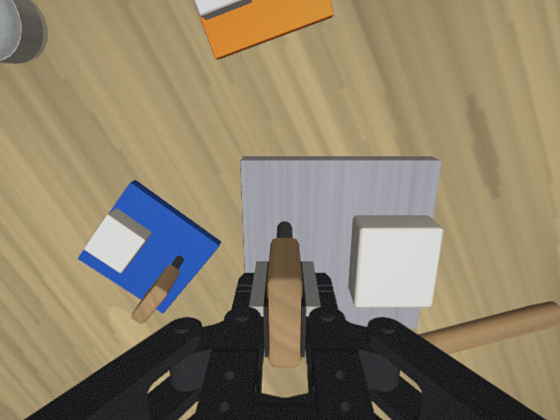

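The wrist view shows the tray held level, with the grip at (285,300) between the pads. The plate measures 100 x 100 and its centre is 28 mm ahead of the TCP. The underside is 40 mm below the TCP. Next I carry it to above the dock front.

Emit:
jog_arm([
  {"delta_rot": [0, 0, -6.7], "linear": [0, 0, 0], "grip": 0.005},
  {"delta_rot": [0, 0, -6.7], "linear": [0, 0, 0], "grip": 0.005},
  {"delta_rot": [0, 0, -6.7], "linear": [0, 0, 0], "grip": 0.005},
  {"delta_rot": [0, 0, -6.7], "linear": [0, 0, 0], "grip": 0.005},
  {"delta_rot": [0, 0, 0], "linear": [0.02, -0.007, 0], "grip": 0.005},
  {"delta_rot": [0, 0, 0], "linear": [0.04, -0.012, 0], "grip": 0.005},
  {"delta_rot": [0, 0, 0], "linear": [0.045, -0.014, 0], "grip": 0.005},
  {"delta_rot": [0, 0, 0], "linear": [0.045, -0.014, 0], "grip": 0.005},
  {"delta_rot": [0, 0, 0], "linear": [0.045, -0.014, 0], "grip": 0.005},
  {"delta_rot": [0, 0, 0], "linear": [0.045, -0.014, 0], "grip": 0.005},
])

```text
t: 5.7
tool_pos: [0.52, 0.0438, 0.1772]
tool_rot: [-2.205, -2.234, 0.003]
contact_force: [1.8, 1.2, -8.3]
opening: 0.0117
grip_force: 88.6
```

Emit:
jog_arm([
  {"delta_rot": [0, 0, 0], "linear": [0.045, -0.014, 0], "grip": 0.005},
  {"delta_rot": [0, 0, 0], "linear": [0.045, -0.014, 0], "grip": 0.005},
  {"delta_rot": [0, 0, 0], "linear": [0.04, -0.012, 0], "grip": 0.005},
  {"delta_rot": [0, 0, 0], "linear": [0.022, -0.004, 0], "grip": 0.005},
  {"delta_rot": [0, 0, 0], "linear": [0, 0, 0], "grip": 0.005},
  {"delta_rot": [0, 0, 0], "linear": [0, 0, 0], "grip": 0.005},
  {"delta_rot": [0, 0, 0], "linear": [0, 0, 0], "grip": 0.005},
])

```text
t: 6.4
tool_pos: [0.4756, 0.1927, 0.1782]
tool_rot: [-2.207, -2.235, 0.003]
contact_force: [0.0, -0.8, -7.9]
opening: 0.0117
grip_force: 88.7
```

```bash
python3 - <<'E'
from h import *
c,I,D=snap("wrist","w3"); o=ctrl.get_obs(); R=Ro.from_rotvec(o["tool_rot"]).as_matrix(); print(o["tool_pos"].round(4),R[:,1].round(4),o["contact_force"].round(1))
hsv=cv2.cvtColor(I,cv2.COLOR_RGB2HSV); g=((hsv[:,:,0]>50)&(hsv[:,:,0]<85)&(hsv[:,:,1]>90)&(hsv[:,:,2]>30))
uv,P=cloud(c,D,g); o0=np.array([.652,.197,0]); a=np.radians(.9); X=(P-o0)@np.array([[np.cos(a),-np.sin(a),0],[np.sin(a),np.cos(a),0],[0,0,1]])
for lo in np.arange(-.1,.1,.02):
  for sgn in(1,-1):
    s=(X[:,0]>lo)&(X[:,0]<lo+.02)&(X[:,1]*sgn>0)&(X[:,2]>.018)
    if s.sum()>5: y=X[s,1]*sgn; print(round(lo,2),sgn,s.sum(),"inner %.4f outer %.4f z %.3f"%(np.percentile(y,3),np.percentile(y,97),np.median(X[s,2])))
E
```

```text
[0.4758 0.1926 0.1785] [ 0.9999  0.0123 -0.0013] [ 0.1 -0.6 -8.6]
-0.1 1 110 inner 0.0595 outer 0.0659 z 0.023
-0.08 1 188 inner 0.0532 outer 0.0627 z 0.023
-0.06 1 194 inner 0.0523 outer 0.0580 z 0.023
-0.04 1 81 inner 0.0523 outer 0.0580 z 0.023
-0.04 -1 87 inner 0.0518 outer 0.0574 z 0.023
-0.02 1 107 inner 0.0523 outer 0.0580 z 0.023
-0.02 -1 162 inner 0.0519 outer 0.0574 z 0.023
0.0 1 436 inner 0.0419 outer 0.0577 z 0.025
0.0 -1 342 inner 0.0411 outer 0.0571 z 0.025
0.02 1 497 inner 0.0418 outer 0.0576 z 0.024
0.02 -1 386 inner 0.0409 outer 0.0571 z 0.024
0.04 1 297 inner 0.0418 outer 0.0577 z 0.024
0.04 -1 385 inner 0.0411 outer 0.0570 z 0.024
0.06 -1 310 inner 0.0412 outer 0.0570 z 0.025
```

View pics/w3.png

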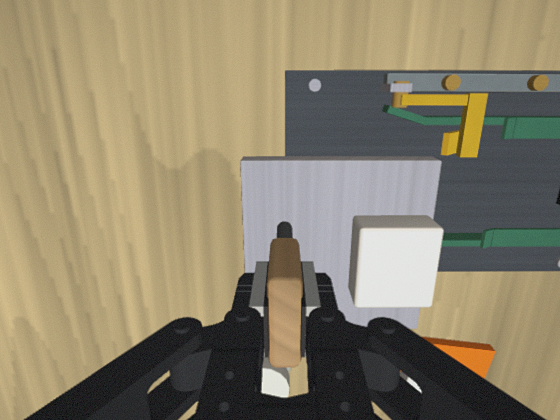

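The view shows the tray above the dock mouth. The catch is at (465,130), the guide walls at (430,120) and (460,240), and my dock axis fits to within 0.3 mm. Next I centre and lower.

Emit:
jog_arm([
  {"delta_rot": [0, 0, -0.2], "linear": [0.002, -0.0015, 0.01], "grip": 0.005},
  {"delta_rot": [0, 0, 0], "linear": [0, 0, 0.025], "grip": 0.005},
  {"delta_rot": [0, 0, 0], "linear": [0, 0, 0.03], "grip": 0.005},
  {"delta_rot": [0, 0, 0], "linear": [0, 0, 0.03], "grip": 0.005},
  {"delta_rot": [0, 0, 0], "linear": [0, 0, 0.02], "grip": 0.005},
  {"delta_rot": [0, 0, 0], "linear": [0, 0, 0.008], "grip": 0.005},
  {"delta_rot": [0, 0, 0], "linear": [0, 0, 0], "grip": 0.005},
  {"delta_rot": [0, 0, 0], "linear": [0, 0, 0], "grip": 0.005},
  {"delta_rot": [0, 0, 0], "linear": [0, 0, 0], "grip": 0.005},
])

```text
t: 7.35
tool_pos: [0.476, 0.1958, 0.0582]
tool_rot: [2.201, 2.239, 0.005]
contact_force: [0.4, 0.3, -7.9]
opening: 0.0116
grip_force: 88.9
```

Emit:
jog_arm([
  {"delta_rot": [0, 0, 0], "linear": [0, 0, 0.002], "grip": 0.005},
  {"delta_rot": [0, 0, 0], "linear": [0, 0, 0.002], "grip": 0.005},
  {"delta_rot": [0, 0, 0], "linear": [0, 0, 0], "grip": 0.005},
  {"delta_rot": [0, 0, 0], "linear": [0, 0, 0], "grip": 0.005},
])

```text
t: 7.75
tool_pos: [0.4743, 0.1955, 0.0523]
tool_rot: [-2.202, -2.24, 0.0]
contact_force: [-0.3, -0.5, -8.4]
opening: 0.0117
grip_force: 88.9
```

Emit:
jog_arm([
  {"delta_rot": [0, 0, 0], "linear": [0, 0, 0.002], "grip": 0.005},
  {"delta_rot": [0, 0, 0], "linear": [0, 0, 0.001], "grip": 0.005},
  {"delta_rot": [0, 0, 0], "linear": [0, 0, 0.001], "grip": 0.005},
  {"delta_rot": [0, 0, 0], "linear": [0, 0, 0], "grip": 0.005},
  {"delta_rot": [0, 0, 0], "linear": [0, 0, 0], "grip": 0.005},
])

```text
t: 8.25
tool_pos: [0.4744, 0.1955, 0.0482]
tool_rot: [-2.202, -2.24, 0.0]
contact_force: [0.2, -0.1, -8.5]
opening: 0.0121
grip_force: 88.9
```

Emit:
jog_arm([
  {"delta_rot": [0, 0, 0], "linear": [0, 0, 0.001], "grip": 0.005},
  {"delta_rot": [0, 0, 0], "linear": [0, 0, 0], "grip": 0.005},
  {"delta_rot": [0, 0, 0], "linear": [0, 0, 0], "grip": 0.005},
])

```text
t: 8.55
tool_pos: [0.4745, 0.1955, 0.0473]
tool_rot: [2.202, 2.24, 0.0]
contact_force: [-1.1, -0.9, -8.2]
opening: 0.0117
grip_force: 88.8
```

Emit:
jog_arm([
  {"delta_rot": [0, 0, 0], "linear": [0, 0, 0.001], "grip": 0.005},
  {"delta_rot": [0, 0, 0], "linear": [0, 0, 0], "grip": 0.005},
  {"delta_rot": [0, 0, 0], "linear": [0, 0, 0], "grip": 0.005},
])

```text
t: 8.85
tool_pos: [0.4747, 0.1956, 0.0471]
tool_rot: [2.202, 2.24, 0.001]
contact_force: [-4.0, -0.5, 0.4]
opening: 0.012
grip_force: 90.0
```

```bash
python3 - <<'E'
from h import *
c,I,D=snap("wrist","w4"); o=ctrl.get_obs(); R=Ro.from_rotvec(o["tool_rot"]).as_matrix(); tp=o["tool_pos"]; print(tp.round(4),R.round(4).tolist(),o["contact_force"].round(1))
hsv=cv2.cvtColor(I,cv2.COLOR_RGB2HSV)
uv,P=cloud(c,D); L=(P-tp)@R; h=hsv[uv[:,1],uv[:,0]].astype(int)
pl=(h[:,1]<60)&(h[:,2]>100)&(L[:,1]<.09)&(abs(L[:,0])<.06)&(L[:,2]>.02)&(L[:,2]<.035)
q=L[pl]; A=np.c_[q[:,:2],np.ones(len(q))]; co=np.linalg.lstsq(A,q[:,2],rcond=None)[0]; print("slope",np.degrees(co),"minmax",q.min(0),q.max(0))
for y0 in(-.01,.01,.03,.06): s=abs(q[:,1]-y0)<.004; print(" left edge at",y0,q[s,0].max())
g=(h[:,0]>50)&(h[:,0]<85)&(h[:,1]>90)&(h[:,2]>30); G=L[g]
print("wall+ z",np.median(G[:,2]))
for lo in np.arange(.08,.3,.02):
  for sg in(1,-1):
    s=(G[:,1]>lo)&(G[:,1]<lo+.02)&(G[:,0]*sg>0)&(G[:,2]<.026)
    if s.sum()>5: x=G[s,0]*sg; print(round(lo,2),sg,s.sum(),np.percentile(x,[3,97]).round(4))
y=(h[:,0]>20)&(h[:,0]<32)&(h[:,1]>150)&(L[:,2]<.03); print("yellow tool min/max",np.percentile(L[y],[1,99],axis=0).round(3).tolist(), "top z world",P[y][:,2].max())
fl=(h[:,2]<75)&(h[:,1]<90)&(P[:,2]<.012)&(P[:,2]>0)&(L[:,0]>.056)&(L[:,1]<.2); print("floor z",np.median(P[fl][:,2]),"front edge tool y",np.percentile(L[fl][:,1],.5))
E
```

```text
[0.4747 0.1956 0.0471] [[-0.0172, 0.9999, 0.0004], [0.9999, 0.0172, 0.0001], [0.0001, 0.0004, -1.0]] [-4.2 -1.3  1.7]
slope [ 0.41218401 -0.23179283  1.66468299] minmax [-0.05128636 -0.02171959  0.02002051] [0.04972254 0.07841704 0.03498483]
 left edge at -0.01 0.04972253969291101
 left edge at 0.01 0.0495271435749305
 left edge at 0.03 0.04943884721052556
 left edge at 0.06 0.0494369509892637
wall+ z 0.02490742291111113
0.08 1 398 [0.057  0.0646]
0.08 -1 130 [0.0582 0.0643]
0.1 1 551 [0.0514 0.0603]
0.1 -1 387 [0.0532 0.0628]
0.12 1 315 [0.0509 0.0568]
0.12 -1 373 [0.0529 0.0593]
0.14 -1 335 [0.0531 0.0591]
yellow tool min/max [[0.028, 0.091, 0.014], [0.075, 0.133, 0.019]] top z world 0.12221146178928688
floor z 0.007988330131709886 front edge tool y 0.0835053218852133
```

The floor now carries the tray, and it is flat. Tray to channel centre offset is about -1 mm in tool x. Next I slide it in slowly.

Emit:
jog_arm([
  {"delta_rot": [0, 0, 0], "linear": [-0.0005, 0.002, 0], "grip": 0.005},
  {"delta_rot": [0, 0, 0], "linear": [-0.0005, 0.003, 0], "grip": 0.005},
  {"delta_rot": [0, 0, 0], "linear": [0, 0.004, 0], "grip": 0.005},
  {"delta_rot": [0, 0, 0], "linear": [0, 0.004, 0], "grip": 0.005},
  {"delta_rot": [0, 0, 0], "linear": [0, 0.004, 0], "grip": 0.005},
  {"delta_rot": [0, 0, 0], "linear": [0, 0.004, 0], "grip": 0.005},
  {"delta_rot": [0, 0, 0], "linear": [0, 0.004, 0], "grip": 0.005},
])

```text
t: 9.6
tool_pos: [0.4997, 0.1953, 0.0471]
tool_rot: [-2.202, -2.24, -0.001]
contact_force: [-5.0, -0.1, 1.7]
opening: 0.0116
grip_force: 90.3
```

Emit:
jog_arm([
  {"delta_rot": [0, 0, 0], "linear": [0, 0.003, 0], "grip": 0.005},
  {"delta_rot": [0, 0, 0], "linear": [0, 0.003, 0], "grip": 0.005},
  {"delta_rot": [0, 0, 0], "linear": [0, 0.003, 0], "grip": 0.005},
  {"delta_rot": [0, 0, 0], "linear": [0, 0.003, 0], "grip": 0.005},
  {"delta_rot": [0, 0, 0], "linear": [0, 0.003, 0], "grip": 0.005},
])

```text
t: 10.1
tool_pos: [0.5147, 0.1955, 0.0471]
tool_rot: [-2.202, -2.24, -0.001]
contact_force: [-4.7, 0.7, 2.4]
opening: 0.012
grip_force: 90.5
```

Emit:
jog_arm([
  {"delta_rot": [0, 0, 0], "linear": [0, 0.003, 0], "grip": 0.005},
  {"delta_rot": [0, 0, 0], "linear": [0, 0.003, 0], "grip": 0.005},
  {"delta_rot": [0, 0, 0], "linear": [0, 0.003, 0], "grip": 0.005},
  {"delta_rot": [0, 0, 0], "linear": [0, 0.003, 0], "grip": 0.005},
  {"delta_rot": [0, 0, 0], "linear": [0, 0.003, 0], "grip": 0.005},
  {"delta_rot": [0, 0, 0], "linear": [0, 0.003, 0], "grip": 0.005},
  {"delta_rot": [0, 0, 0], "linear": [0, 0.003, 0], "grip": 0.005},
  {"delta_rot": [0, 0, 0], "linear": [0, 0.003, 0], "grip": 0.005},
  {"delta_rot": [0, 0, 0], "linear": [0, 0.003, 0], "grip": 0.005},
  {"delta_rot": [0, 0, 0], "linear": [0, 0.003, 0], "grip": 0.005},
])

```text
t: 11.1
tool_pos: [0.5437, 0.1961, 0.0471]
tool_rot: [-2.2, -2.239, 0.003]
contact_force: [-10.6, -1.2, 3.9]
opening: 0.0119
grip_force: 91.2
```

Emit:
jog_arm([
  {"delta_rot": [0, 0, 0], "linear": [0, 0.003, 0], "grip": 0.005},
  {"delta_rot": [0, 0, 0], "linear": [0, 0.003, 0], "grip": 0.005},
  {"delta_rot": [0, 0, 0], "linear": [0, 0.003, 0], "grip": 0.005},
  {"delta_rot": [0, 0, 0], "linear": [0, 0.003, 0], "grip": 0.005},
  {"delta_rot": [0, 0, 0], "linear": [0, 0.003, 0], "grip": 0.005},
  {"delta_rot": [0, 0, 0], "linear": [0, 0.003, 0], "grip": 0.005},
  {"delta_rot": [0, 0, 0], "linear": [0, 0.003, 0], "grip": 0.005},
  {"delta_rot": [0, 0, 0], "linear": [0, 0.003, 0], "grip": 0.005},
  {"delta_rot": [0, 0, 0], "linear": [0, 0.003, 0], "grip": 0.005},
  {"delta_rot": [0, 0, 0], "linear": [0, 0.003, 0], "grip": 0.005},
])

```text
t: 12.1
tool_pos: [0.5744, 0.1965, 0.0472]
tool_rot: [-2.201, -2.24, 0.001]
contact_force: [-7.2, 0.0, 3.0]
opening: 0.0117
grip_force: 90.6
```

Emit:
jog_arm([
  {"delta_rot": [0, 0, 0], "linear": [0, 0.003, -0.0003], "grip": 0.005},
  {"delta_rot": [0, 0, 0], "linear": [0, 0.003, 0], "grip": 0.005},
  {"delta_rot": [0, 0, 0], "linear": [0, 0.003, 0], "grip": 0.005},
  {"delta_rot": [0, 0, 0], "linear": [0, 0.003, 0], "grip": 0.005},
  {"delta_rot": [0, 0, 0], "linear": [0, 0.003, 0], "grip": 0.005},
  {"delta_rot": [0, 0, 0], "linear": [0, 0.003, 0], "grip": 0.005},
  {"delta_rot": [0, 0, 0], "linear": [0, 0.003, 0], "grip": 0.005},
  {"delta_rot": [0, 0, 0], "linear": [0, 0.003, 0], "grip": 0.005},
  {"delta_rot": [0, 0, 0], "linear": [0, 0.003, 0], "grip": 0.005},
  {"delta_rot": [0, 0, 0], "linear": [0, 0.003, 0], "grip": 0.005},
])

```text
t: 13.1
tool_pos: [0.6044, 0.197, 0.0472]
tool_rot: [-2.202, -2.24, 0.001]
contact_force: [-6.3, -0.0, 1.5]
opening: 0.0118
grip_force: 90.2
```

Emit:
jog_arm([
  {"delta_rot": [0, 0, 0], "linear": [0, 0.003, 0], "grip": 0.005},
  {"delta_rot": [0, 0, 0], "linear": [0, 0.003, 0], "grip": 0.005},
  {"delta_rot": [0, 0, 0], "linear": [0, 0.003, 0], "grip": 0.005},
  {"delta_rot": [0, 0, 0], "linear": [0, 0.003, 0], "grip": 0.005},
  {"delta_rot": [0, 0, 0], "linear": [0, 0.003, 0], "grip": 0.005},
  {"delta_rot": [0, 0, 0], "linear": [0, 0, 0], "grip": 0.005},
])

```text
t: 13.7
tool_pos: [0.62, 0.1972, 0.0472]
tool_rot: [2.202, 2.24, 0.001]
contact_force: [-3.0, -0.0, 0.9]
opening: 0.0119
grip_force: 90.2
```

```bash
python3 - <<'E'
from h import *
c,I,D=snap("wrist","w5"); o=ctrl.get_obs(); R=Ro.from_rotvec(o["tool_rot"]).as_matrix(); tp=o["tool_pos"]; print(tp.round(4),o["contact_force"].round(1))
hsv=cv2.cvtColor(I,cv2.COLOR_RGB2HSV)
uv,P=cloud(c,D); L=(P-tp)@R; h=hsv[uv[:,1],uv[:,0]].astype(int)
y=(h[:,0]>20)&(h[:,0]<32)&(h[:,1]>150)&(P[:,2]<.07); print("yellow tool",np.percentile(L[y],[1,99],axis=0).round(4).tolist(),"z max",np.percentile(P[y][:,2],99))
E
```

```text
[0.62   0.1972 0.0472] [-3.6  0.7  0.5]
yellow tool [[0.0277, -0.0524, 0.0013], [0.0762, 0.0131, 0.0182]] z max 0.04591431751896075
```

View pics/w5.png

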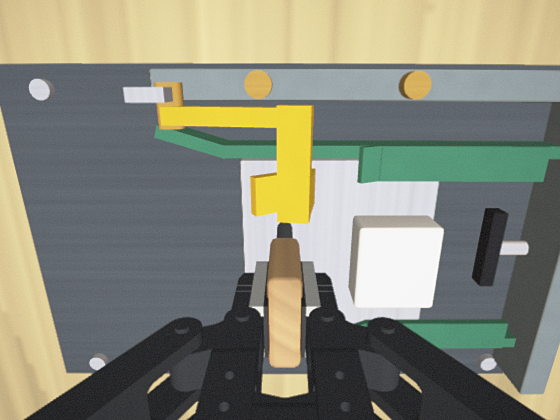

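The view shows the catch riding on the tray at (285,195). The tray's front edge is at column 437, the black buffer face is near column 475, and the rear edge at 243 is about 34 mm short of the tooth's rear face. Next I measure the gap to the buffer.

```bash
python3 - <<'E'
from h import *
c,I,D=load("w5"); o=ctrl.get_obs(); R=Ro.from_rotvec(o["tool_rot"]).as_matrix(); tp=o["tool_pos"]
uv,P=cloud(c,D); L=(P-tp)@R
s=(uv[:,0]>472)&(uv[:,0]<510)&(uv[:,1]>205)&(uv[:,1]<288)&(P[:,2]>.012); print("buffer",np.percentile(L[s],[1,50,99],axis=0).round(4).tolist(),np.percentile(P[s][:,2],[5,50,95]).round(3))
s=(uv[:,0]>288)&(uv[:,0]<320)&(uv[:,1]>165)&(uv[:,1]<222)&(P[:,2]>.022)&(L[:,0]>.025); print("tooth",np.percentile(L[s],[1,50,99],axis=0).round(4).tolist())
E
```

```text
buffer [[-0.022, 0.1094, 0.0291], [0.0008, 0.1127, 0.0308], [0.0212, 0.1229, 0.0351]] [0.013 0.017 0.018]
tooth [[0.0274, 0.0024, 0.0008], [0.0399, 0.0075, 0.0028], [0.052, 0.0147, 0.0234]]
```

Emit:
jog_arm([
  {"delta_rot": [0, 0, 0], "linear": [0, 0.003, 0], "grip": 0.005},
  {"delta_rot": [0, 0, 0], "linear": [0, 0.003, 0], "grip": 0.005},
  {"delta_rot": [0, 0, 0], "linear": [0, 0.003, 0], "grip": 0.005},
  {"delta_rot": [0, 0, 0], "linear": [0, 0.003, 0], "grip": 0.005},
  {"delta_rot": [0, 0, 0], "linear": [0, 0.003, 0], "grip": 0.005},
  {"delta_rot": [0, 0, 0], "linear": [0, 0.003, 0], "grip": 0.005},
  {"delta_rot": [0, 0, 0], "linear": [0, 0.003, 0], "grip": 0.005},
  {"delta_rot": [0, 0, 0], "linear": [0, 0.003, 0], "grip": 0.005},
  {"delta_rot": [0, 0, 0], "linear": [0, 0.002, 0], "grip": 0.005},
  {"delta_rot": [0, 0, 0], "linear": [0, 0, 0], "grip": 0.005},
])

```text
t: 14.75
tool_pos: [0.6456, 0.1976, 0.0472]
tool_rot: [-2.202, -2.24, -0.0]
contact_force: [-5.0, 0.4, 1.7]
opening: 0.012
grip_force: 90.4
```

Emit:
jog_arm([
  {"delta_rot": [0, 0, 0], "linear": [0, 0.001, 0], "grip": 0.005},
  {"delta_rot": [0, 0, 0], "linear": [0, 0.001, 0], "grip": 0.005},
  {"delta_rot": [0, 0, 0], "linear": [0, 0.001, 0], "grip": 0.005},
  {"delta_rot": [0, 0, 0], "linear": [0, 0, 0], "grip": 0.005},
])

```text
t: 15.15
tool_pos: [0.6483, 0.1977, 0.0472]
tool_rot: [-2.202, -2.24, 0.0]
contact_force: [-6.6, -0.4, 3.1]
opening: 0.0118
grip_force: 90.5
```

Emit:
jog_arm([
  {"delta_rot": [0, 0, 0], "linear": [0, 0.001, 0], "grip": 0.005},
  {"delta_rot": [0, 0, 0], "linear": [0, 0.001, 0], "grip": 0.005},
  {"delta_rot": [0, 0, 0], "linear": [0, 0, 0], "grip": 0.005},
])

```text
t: 15.45
tool_pos: [0.6503, 0.1977, 0.0472]
tool_rot: [-2.202, -2.24, 0.0]
contact_force: [-5.7, 0.1, 1.9]
opening: 0.0116
grip_force: 90.5
```

Emit:
jog_arm([
  {"delta_rot": [0, 0, 0], "linear": [0, 0.001, 0], "grip": 0.005},
  {"delta_rot": [0, 0, 0], "linear": [0, 0.001, 0], "grip": 0.005},
  {"delta_rot": [0, 0, 0], "linear": [0, 0, 0], "grip": 0.005},
])

```text
t: 15.75
tool_pos: [0.6516, 0.1978, 0.0472]
tool_rot: [-2.201, -2.24, 0.002]
contact_force: [-9.5, -1.3, 3.4]
opening: 0.0118
grip_force: 90.8
```

Emit:
jog_arm([
  {"delta_rot": [0, 0, 0], "linear": [0, 0.001, 0], "grip": 0.005},
  {"delta_rot": [0, 0, 0], "linear": [0, 0.001, 0], "grip": 0.005},
  {"delta_rot": [0, 0, 0], "linear": [0, 0, 0], "grip": 0.005},
])

```text
t: 16.05
tool_pos: [0.6527, 0.1978, 0.0473]
tool_rot: [-2.2, -2.238, 0.006]
contact_force: [-13.0, -0.5, 7.0]
opening: 0.0121
grip_force: 91.2
```

```bash
cat >> h.py <<'E'
def catchz(f):
    c,I,D=snap("wrist",f); o=ctrl.get_obs(); R=Ro.from_rotvec(o["tool_rot"]).as_matrix(); tp=o["tool_pos"]
    print(o["t"],tp.round(4),o["contact_force"].round(1)); h=cv2.cvtColor(I,cv2.COLOR_RGB2HSV)
    uv,P=cloud(c,D); L=(P-tp)@R; h=h[uv[:,1],uv[:,0]].astype(int)
    s=(h[:,0]>20)&(h[:,0]<32)&(h[:,1]>150)&(P[:,2]<.07)
    for a,b in((.028,.038),(.038,.05),(.065,.075)):
        q=s&(L[:,0]>a)&(L[:,0]<b); print("yellow x",a,"z 50/95%",np.percentile(P[q][:,2],[50,95]).round(4),"y",np.percentile(L[q][:,1],[2,98]).round(4))
E
python3 -c "
from h import *
catchz('w6')"
```

```text
16.1 [0.6527 0.1978 0.0474] [-13.4   0.1   8.9]
yellow x 0.028 z 50/95% [0.0414 0.0454] y [-0.0464 -0.0177]
yellow x 0.038 z 50/95% [0.0428 0.0454] y [-0.0459 -0.0179]
yellow x 0.065 z 50/95% [0.0384 0.045 ] y [-0.0849 -0.0208]
```

Buffer contact is felt at TCP x ≈ 0.651 and the catch is still riding. I ease off the downward load and creep on.

Emit:
jog_arm([
  {"delta_rot": [0, 0, 0], "linear": [0, 0, -0.0007], "grip": 0.005},
  {"delta_rot": [0, 0, 0], "linear": [0, 0.001, 0], "grip": 0.005},
  {"delta_rot": [0, 0, 0], "linear": [0, 0, 0], "grip": 0.005},
])

```text
t: 16.4
tool_pos: [0.6532, 0.1978, 0.0474]
tool_rot: [-2.199, -2.238, 0.007]
contact_force: [-12.6, -1.3, 6.1]
opening: 0.0123
grip_force: 90.8
```

Emit:
jog_arm([
  {"delta_rot": [0, 0, 0], "linear": [0, 0.001, 0], "grip": 0.005},
  {"delta_rot": [0, 0, 0], "linear": [0, 0.0005, 0], "grip": 0.005},
  {"delta_rot": [0, 0, 0], "linear": [0, 0, 0], "grip": 0.005},
])

```text
t: 16.7
tool_pos: [0.6544, 0.1979, 0.0475]
tool_rot: [-2.199, -2.237, 0.008]
contact_force: [-14.1, -1.8, 5.8]
opening: 0.012
grip_force: 91.0
```

```bash
python3 -c "
from h import *
catchz('w7')"
```

```text
16.75 [0.6545 0.1979 0.0475] [-13.3  -0.7   7. ]
yellow x 0.028 z 50/95% [0.041  0.0454] y [-0.0482 -0.0195]
yellow x 0.038 z 50/95% [0.0429 0.0455] y [-0.0478 -0.0196]
yellow x 0.065 z 50/95% [0.0385 0.0451] y [-0.0865 -0.0225]
```

Emit:
jog_arm([
  {"delta_rot": [0, 0, 0], "linear": [0, 0.0005, -0.0005], "grip": 0.005},
  {"delta_rot": [0, 0, 0], "linear": [0, 0.0005, 0], "grip": 0.005},
  {"delta_rot": [0, 0, 0], "linear": [0, 0, 0], "grip": 0.005},
])

```text
t: 17.05
tool_pos: [0.6551, 0.1979, 0.0476]
tool_rot: [-2.199, -2.237, 0.008]
contact_force: [-14.9, -0.2, 6.2]
opening: 0.0115
grip_force: 91.0
```

```bash
python3 -c "
from h import *
catchz('w8')"
```

```text
17.1 [0.6551 0.1979 0.0476] [-15.5  -0.7   6.6]
yellow x 0.028 z 50/95% [0.0412 0.0454] y [-0.0488 -0.0201]
yellow x 0.038 z 50/95% [0.0428 0.0454] y [-0.0484 -0.0203]
yellow x 0.065 z 50/95% [0.0385 0.0451] y [-0.0873 -0.0232]
```

Emit:
jog_arm([
  {"delta_rot": [0, 0, 0], "linear": [0, 0.0005, -0.0003], "grip": 0.005},
  {"delta_rot": [0, 0, 0], "linear": [0, 0.0005, 0], "grip": 0.005},
  {"delta_rot": [0, 0, 0], "linear": [0, 0, 0], "grip": 0.005},
])

```text
t: 17.4
tool_pos: [0.6558, 0.1979, 0.0477]
tool_rot: [-2.198, -2.237, 0.009]
contact_force: [-14.7, -0.3, 6.0]
opening: 0.0119
grip_force: 90.8
```

```bash
python3 -c "
from h import *
catchz('w9')"
```

```text
17.45 [0.6558 0.1979 0.0477] [-14.   -0.1   6.3]
yellow x 0.028 z 50/95% [0.0411 0.0453] y [-0.0496 -0.0207]
yellow x 0.038 z 50/95% [0.0428 0.0454] y [-0.0488 -0.0209]
yellow x 0.065 z 50/95% [0.0384 0.045 ] y [-0.0878 -0.0238]
```

Emit:
jog_arm([
  {"delta_rot": [0, 0, 0], "linear": [0, 0.0005, -0.0002], "grip": 0.005},
  {"delta_rot": [0, 0, 0], "linear": [0, 0.0005, 0], "grip": 0.005},
  {"delta_rot": [0, 0, 0], "linear": [0, 0, 0], "grip": 0.005},
])

```text
t: 17.75
tool_pos: [0.6566, 0.1979, 0.0477]
tool_rot: [-2.198, -2.237, 0.01]
contact_force: [-14.9, -0.3, 5.5]
opening: 0.0121
grip_force: 90.9
```

```bash
python3 -c "
from h import *
catchz('w10')"
```

```text
17.8 [0.6566 0.1979 0.0477] [-15.7  -0.2   5.4]
yellow x 0.028 z 50/95% [0.0408 0.0452] y [-0.0501 -0.0215]
yellow x 0.038 z 50/95% [0.0427 0.0453] y [-0.0499 -0.0216]
yellow x 0.065 z 50/95% [0.0384 0.045 ] y [-0.0887 -0.0246]
```

Emit:
jog_arm([
  {"delta_rot": [0, 0, 0], "linear": [0, 0.0005, -0.0002], "grip": 0.005},
  {"delta_rot": [0, 0, 0], "linear": [0, 0.0005, 0], "grip": 0.005},
  {"delta_rot": [0, 0, 0], "linear": [0, 0, 0], "grip": 0.005},
])

```text
t: 18.1
tool_pos: [0.6573, 0.1979, 0.0478]
tool_rot: [-2.198, -2.236, 0.011]
contact_force: [-14.9, -0.8, 5.8]
opening: 0.0122
grip_force: 90.9
```

```bash
python3 -c "
from h import *
catchz('w11')"
```

```text
18.15 [0.6574 0.1979 0.0478] [-15.2  -0.8   5.9]
yellow x 0.028 z 50/95% [0.0326 0.0347] y [-0.05   -0.0234]
yellow x 0.038 z 50/95% [0.0332 0.0348] y [-0.0498 -0.0234]
yellow x 0.065 z 50/95% [0.0321 0.0344] y [-0.0886 -0.0236]
```

The catch has dropped: its top went from 45 to 35 mm. I ease back so the tray rests on the catch, then release.

Emit:
jog_arm([
  {"delta_rot": [0, 0, 0], "linear": [0, -0.0005, 0], "grip": 0.005},
  {"delta_rot": [0, 0, 0], "linear": [0, -0.0005, 0], "grip": 0.005},
  {"delta_rot": [0, 0, 0], "linear": [0, -0.0005, 0], "grip": 0.005},
  {"delta_rot": [0, 0, 0], "linear": [0, 0, 0], "grip": 0.005},
])

```text
t: 18.55
tool_pos: [0.6572, 0.1979, 0.0476]
tool_rot: [-2.2, -2.238, 0.006]
contact_force: [-8.9, 0.7, 1.9]
opening: 0.0119
grip_force: 90.2
```

Emit:
jog_arm([
  {"delta_rot": [0, 0, 0], "linear": [0, 0, 0], "grip": 0.008},
  {"delta_rot": [0, 0, 0], "linear": [0, 0, 0], "grip": 0.011},
  {"delta_rot": [0, 0, 0], "linear": [0, 0, 0], "grip": 0.014},
  {"delta_rot": [0, 0, 0], "linear": [0, 0, 0], "grip": 0.02},
  {"delta_rot": [0, 0, 0], "linear": [0, 0, 0], "grip": 0.028},
  {"delta_rot": [0, 0, 0], "linear": [0, 0, 0], "grip": 0.032},
  {"delta_rot": [0, 0, 0], "linear": [0, 0, 0], "grip": 0.032},
  {"delta_rot": [0, 0, 0], "linear": [0, 0, 0], "grip": 0.032},
], newtons=20)

```text
t: 19.35
tool_pos: [0.6603, 0.1977, 0.0493]
tool_rot: [2.202, 2.239, 0.002]
contact_force: [-0.1, 0.1, -0.5]
opening: 0.0321
grip_force: 0.0
```

Emit:
jog_arm([
  {"delta_rot": [0, 0, 0], "linear": [0, -0.002, -0.01], "grip": 0.032},
  {"delta_rot": [0, 0, 0], "linear": [0, 0, -0.02], "grip": 0.032},
  {"delta_rot": [0, 0, 0], "linear": [0, 0, -0.03], "grip": 0.032},
  {"delta_rot": [0, 0, 0], "linear": [0, 0, -0.04], "grip": 0.032},
  {"delta_rot": [0, 0, 0], "linear": [0, 0, -0.04], "grip": 0.032},
  {"delta_rot": [0, 0, 0], "linear": [0, 0, -0.02], "grip": 0.032},
  {"delta_rot": [0, 0, 0], "linear": [0, 0, 0], "grip": 0.032},
  {"delta_rot": [0, 0, 0], "linear": [0, 0, 0], "grip": 0.032},
  {"delta_rot": [0, 0, 0], "linear": [0, 0, 0], "grip": 0.032},
])

```text
t: 20.25
tool_pos: [0.6563, 0.1974, 0.2063]
tool_rot: [-2.201, -2.239, 0.004]
contact_force: [0.3, 0.4, -0.4]
opening: 0.0318
grip_force: 0.0
```

```bash
python3 -c "
from h import *
catchz('w12')"
```

```text
20.3 [0.6563 0.1974 0.2059] [0.3 0.7 0.3]
yellow x 0.028 z 50/95% [0.033 0.035] y [-0.0485 -0.022 ]
yellow x 0.038 z 50/95% [0.0332 0.0348] y [-0.0488 -0.0219]
yellow x 0.065 z 50/95% [0.0321 0.0344] y [-0.087  -0.0228]
```

View pics/w12.png

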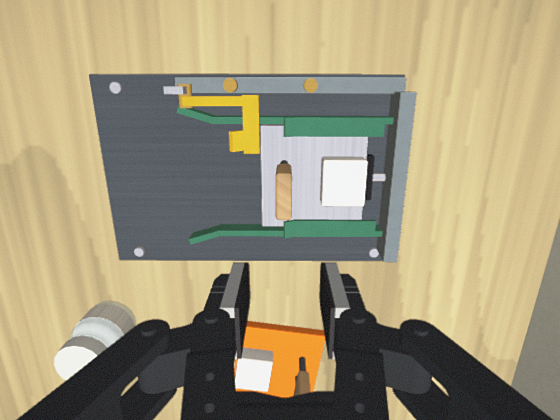

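The tray's rear edge (column 261) sits right behind the lowered catch (rear face at column 259). Its front edge is against the black buffer at (370,178), and the robot is clear.

```bash
python3 -c "
from h import *
print(ctrl.finish_job())"
```

```text
the job is handed in; nothing more can be done
None
```

The soldering tray is in the dock, held between the dropped catch and the spring buffer. The gripper is clear, the highest push I read was about 16 N, and the job was handed in after about 20 s of robot time.

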